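# Slide the soldering board into its notches and lock it

## Robot

A 6-joint arm with a two-finger parallel gripper is mounted at the origin on the work surface. World frame = base frame: x ahead of the robot, y to its left, z up, the work surface at z = 0. Lengths are in m, angles in rad, forces in N, time in s.
With the tool pointing down it reaches from about 0.375 to 0.9 m from the base axis. Payload 3.1 kg.
Tool frame: the origin (TCP) lies on the centre line of the jaws, within the pads' length; the fingertips stand 8 mm ahead of it and the grasp point (between the pads) lies 11 mm behind it; z points along the fingers, y is the line along which they close (so a half turn about z gives the same grasp; the last joint's range is limited). The gripper opens to 85 mm and grips with 20 to 120 N. Pads are 22 mm wide; open, the fingers measure 114 mm over their backs; the gripper's body (76 mm by 85 mm) begins 54 mm behind the grasp point. The pads swing forward as they close: fully open they stand 13 mm farther back than shut.
Start: joints at [-1.383, 0.527, 1.433, -0, 1.181, -0.178], TCP at [0.224, -0.583, 0.239] pointing down, gripper open.
Joint ranges: [-3.08, 3.08], [-0.75, 2.2], [0.22, 2.44], [-1.43, 4.57], [0, 2.65], [-2.85, 2.85]. Speed limits (rad/s): [2.79, 2.79, 3.14, 3.14, 3.14, 3.14].

## Interface

Orientations are given as a unit quaternion [x, y, z, w].
In Python, from station import * gives the robot as it stands.
- The arm moves only by the tool play_rows, never from a script. Its argument "rows" is a list of rows, each a list of 3 entries, a list of its own where there are three numbers: the turn, a rotation vector about the tool's x, y, z in degrees, then the shift along the tool's x, y, z in mm, then the closure, from 0 (fully open) to 1 (shut). In form: [[[ax, ay, az], [dx, dy, dz], jaw], ...]. A call has 1 to 12 rows; each row shifts and turns the commanded pose from where the row before left it, along the tool's axes as they then stand; what a row does not reach is not made up. A row lasts 1/12 s, in which the tool goes at most 41.7 mm and 7.16 degrees, less where a joint would pass 70% of its speed; a pose out of reach is approached as far as the arm can. A call with a gripper value outside its range is refused whole. The fingers move at their own pace and stop on an object; "grip_force" is the grip in N (left out, the last holds). Time passes only in rows, so rows that do not move let the fingers close. It gives the time, the measured TCP pose, the force, the opening and the grip force at its end, in the units of the state.
- sense(): the state, without advancing time (a new reading comes with each control period).
- snapshot(name): name is "scene" or "top"; returns (picture, depth): 384x512x3 uint8, red, green, blue; 384x512 float32, m along the optical axis (not along the pixel's ray), 0 where there is no reading.
- get_calibration(name): a dict with "vfov" (degrees; the focal length in pixels is half the picture's height over the tangent of half this angle, whatever the lens; pixels are square), "cx", "cy" (the principal point, pixels), "xyz" and "attitude" of the camera in the world. Camera axes: x right, y down, z forward; pixel columns grow to the right and rows downward; lengths in m; the calibration is good to about 2 mm. A picture is of the moment at which its call begins. get_calibration takes no time and is no camera call.
- sign_off(): hands the job in; it is judged then, once.
The state is a dict: "t": time; "q": joint angles; "qd": joint speeds; "tau": joint torques, N m; "tcp_pos": TCP position; "tool_rot": TCP orientation; "force": force on the tool from outside, world axes, zero at the start; "ft_torque": the same for the moment, N m; "finger_gap": opening from 0.0 (shut) to 1.0 (fully open); "gripper_force": force on a finger pad.
Only numpy, scipy, OpenCV 4.12 (cv2) and the standard library are available. Lean on these libraries where they do the work, as an engineer would, in place of code of your own. Each camera call takes 0.05 s, during which the arm holds its last target. There are 200 camera calls.

## Task

With the fingertips only, push the cream soldering board along its rails until it drops into the locating notches and lies level with the side guides; then push the red thumb tab all the way in so that the brass keeper bar slides over the board's edge. Do not pinch or lift anything, let the brass ring ride along on the board, leave the hammer, jar and bowl alone, and take the hand away at the end.

Things in the scene. Friction and masses are not known exactly. Their poses are not given: they have to be found in the camera images.
- cradle: Fixed slide: wooden base (x +-150, y -60 to +75, 12 mm thick), three aluminium runs (tops 24 mm above the bench), two dark side guides (inner faces y = +-46.5 mm, tops 38 mm). Origin: on the bench under the middle. x: along the runs, the way to push; y: to the keeper's side; z up. Notches (17 mm gaps): outer runs (y = +-30) at x = 95, middle run at x = 15 mm. Place and direction vary.
- board: Loose cream slab 110 (x, as cradle x) x 90 x 14 mm, about 0.25 kg, on feet 12 mm long, 6 mm high: two at x = 40, y = +-30, one at x = -40, y = 0. Origin: its centre at sole level; slab 6 to 20 mm above it. Sliding (1 to 3 N): origin 24 mm above the bench, top 6 mm proud of the guides. Dropped: origin 18 mm, top level with the guides. Push its rear (-x) edge, free between the guides.
- seat (a point): Point fixed on the cradle (x = 55, y = 0, z = 18 mm in its frame) where the board's origin lies once dropped. The notches leave 2.5 mm of play either way; their far walls then stop the push hard. There is no other end stop.
- keeper (a joint): Travel in m of the brass keeper bar (14 wide, 10 high, underside 40 mm above the bench), which slides over the side guide towards the cradle's -y: 0 fully out, 0.036 fully in (end stop), its tip then 25 mm over the board. Starts nearly out and stays where left; pushing takes 1.5 to 3 N. It passes over the board only once that has dropped.
- tab (a point): Point on the red upright thumb tab at the keeper's outer end, on its mid-plane, 66 mm above the bench. Tab: 22 wide (cradle x), 8 thick (cradle y), from 40 to 78 mm above the bench. Push its outer face (looking to the cradle's +y) towards the cradle's -y. Inside it the fixed steel housing, 28 mm wide, is 51.5 mm high.
- ring: Loose plain brass ring lying flat on the front half of the board, 22 mm outer diameter, 6 mm high, 15 g. Origin: centre of its underside, 20 mm above the board's origin.
- hammer: Small hammer lying on the bench, 220 mm long, on the side of the cradle away from the keeper. Bystander.
- jar: Amber jar with black lid, 56 mm diameter, 60 mm high, beyond the front end of the cradle. Origin: centre of its underside. Bystander.
- bowl: White bowl, 70 mm diameter, 30 mm high, off the rear end of the cradle, on the keeper's side. Origin: centre of its underside. Bystander.
There are look-alikes about, which are no part of the job. Several things have the shape of the board; the one meant has the colours described above.

How it is judged:
By the outcome, as a careful person would: the job done as asked, in the order asked, and still so for the second after the job is handed in, with the robot touching nothing.
It also fails if it takes over 48 s, if anything falls off the work surface, if the arm or the gripper's body presses on something with over 40 N, if the wrist force passes 120 N, or if a joint passes its speed limit or range.

## Working session

There is one attempt and no reset: what is moved stays moved. The work goes in short steps, Python scripts to look and compute and a tool call to move; the robot and the scene stay as the last step left them, time stands still between calls to the robot, and variables do not carry over. Pictures are saved under pics/ and viewed, at most 10 in all, crops included, and the job is handed in when it is done.

Besides the shell and the picture viewer there is one more tool, called after ">>>" as name(argument=value, ...), one argument or row to a line, values as JSON. play_rows: Moves the arm, as the interface text tells. Its arguments: {"type":"object","properties":{"rows":{"type":"array","items":{"type":"array"}},"grip_force":{"type":"number"}},"required":["rows"]}

```bash
mkdir -p pics; cat > h.py <<'E'
from station import *
import numpy as np, cv2
from scipy.spatial.transform import Rotation as R
def cam(n):
    c=get_calibration(n); a=np.array(c['attitude'],float)
    M=R.from_quat(a).as_matrix() if a.size==4 else (a.reshape(3,3) if a.size==9 else R.from_rotvec(a).as_matrix())
    return 192/np.tan(np.radians(c['vfov'])/2),c['cx'],c['cy'],np.array(c['xyz']),M
def ray(n,uv,z):
    f,cx,cy,p,M=cam(n); uv=np.atleast_2d(uv).astype(float)
    d=np.c_[(uv[:,0]-cx)/f,(uv[:,1]-cy)/f,np.ones(len(uv))]@M.T
    return p+d*((z-p[2])/d[:,2])[:,None]
def cloud(n,D):
    f,cx,cy,p,M=cam(n); v,u=np.mgrid[:384,:512]
    return p+np.stack([(u-cx)/f*D,(v-cy)/f*D,D],-1)@M.T
def proj(n,P):
    f,cx,cy,p,M=cam(n); q=(np.atleast_2d(P)-p)@M
    return np.c_[cx+f*q[:,0]/q[:,2],cy+f*q[:,1]/q[:,2]]
E
python3 - <<'E'
from h import *
for n in('scene','top'):
    print(get_calibration(n)); I,D=snapshot(n); np.savez(n+'0.npz',I=I,D=D)
    cv2.imwrite(f'pics/{n}0.png',cv2.resize(I[:,:,::-1],(800,600)))
print(sense())
E
```

```text
{'vfov': 55.10014635933465, 'cx': 250.6804869060609, 'cy': 184.52971061005343, 'xyz': array([ 1.17573921, -0.18405774,  0.54411946]), 'attitude': array([ 0.69813077,  0.55027632, -0.28294142, -0.36021321])}
{'vfov': 55.929517684184276, 'cx': 258.7958392486541, 'cy': 190.15317338916051, 'xyz': array([ 0.52991689, -0.04050817,  0.94668079]), 'attitude': array([-0.70673817,  0.70676331, -0.01468732,  0.02812571])}
{'t': 0.1, 'q': array([-1.38248752e+00,  5.28362310e-01,  1.43381462e+00, -3.39803053e-05,
        1.18138846e+00, -1.78515255e-01]), 'qd': array([ 0.00111509, -0.00189009, -0.00337787,  0.00195872,  0.00155514,
       -0.00068668]), 'tau': array([ 3.78537777e-05, -4.43304098e+01, -1.78586233e+01, -1.74760321e-04,
        3.88148430e-03,  1.09100526e-05]), 'tcp_pos': array([ 0.22404483, -0.58276997,  0.23842528]), 'tool_rot': array([ 9.83225455e-01,  1.82391700e-01, -2.05416139e-05, -9.86278957e-04]), 'force': array([ 0.5044656 , -0.59528157,  0.71245864]), 'ft_torque': array([ 0.02510465,  0.06800479, -0.01218908]), 'gripper_force': 0.0, 'finger_gap': 1.0005088741459272}
```

View pics/top0.png

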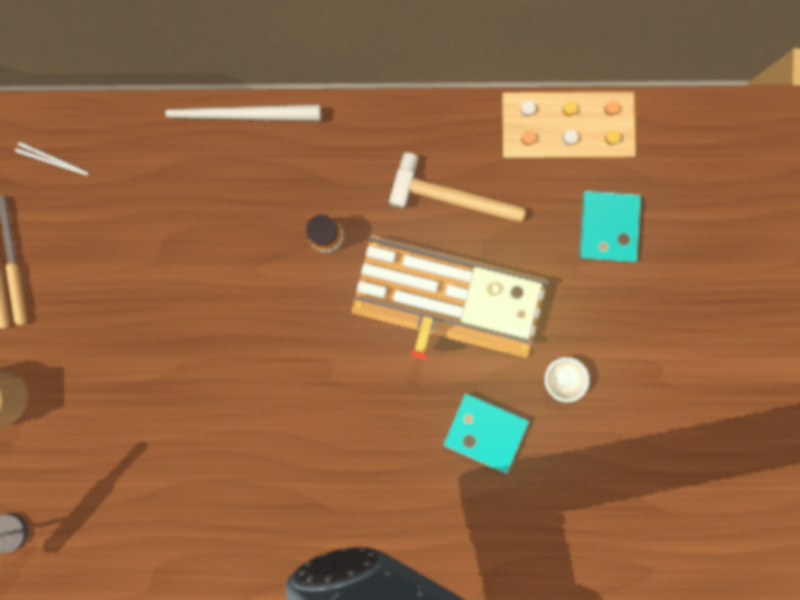

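View pics/scene0.png

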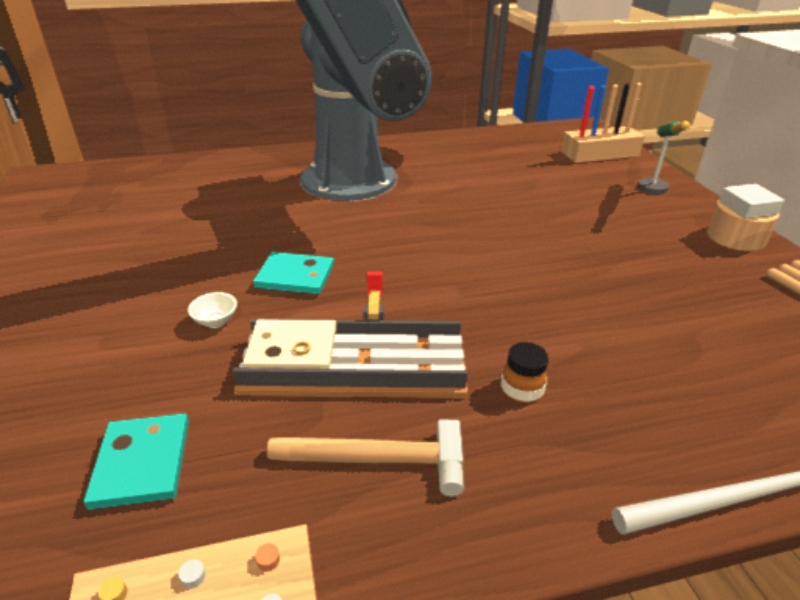

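Top view (800-px scale): the cream board is at (502,302) in the cradle, with its ring at (495,289). The red tab is at (419,355), jar (324,232), bowl (567,380) and hammer (455,190). Look-alikes are the teal slabs at (611,226) and (487,432) and the dotted wooden block at (568,124). I choose the cream one, between the guides.

```bash
cat > m.py <<'E'
from h import *
def meas(I,D,n='top'):
    h=cv2.cvtColor(I,cv2.COLOR_RGB2HSV).astype(int); H,S,V=h[...,0],h[...,1],h[...,2]
    out={}
    for k,m,z in(('board',(H>18)&(H<45)&(S>25)&(S<120)&(V>180),.044),('red',((H<5)|(H>175))&(S>190)&(V>130),.078)):
        m=m.astype(np.uint8); 
        m=cv2.morphologyEx(m,cv2.MORPH_OPEN,np.ones((3,3))) if k=='board' else m
        c,_=cv2.findContours(m,0,2); c=[x for x in c if cv2.contourArea(x)>(300 if k=='board' else 4)]
        for x in c:
            P=ray(n,x[:,0],z)[:,:2]; r=cv2.minAreaRect((P*1000).astype(np.float32))
            out.setdefault(k,[]).append((np.round(r[0],1),np.round(r[1],1),round(r[2],2),np.round(x[:,0].mean(0))))
    return out
E
python3 - <<'E'
from m import *
for n in('top','scene'):
    z=np.load(n+'0.npz'); print(n,meas(z['I'],z['D'],n))
z=np.load('top0.npz'); I,D=z['I'],z['D']
P=cloud('top',D)
# base outline: points 5..60mm high near the cradle
m=((P[...,2]>.006)&(P[...,2]<.1)).astype(np.uint8)
c,_=cv2.findContours(m,0,2)
for x in c:
    if cv2.contourArea(x)>150:
        r=cv2.minAreaRect((ray('top',x[:,0],.012)[:,:2]*1000).astype(np.float32)); print(np.round(r[0]),np.round(r[1]),round(r[2],1),x[:,0].mean(0).round())
cv2.imwrite('pics/crop.png',cv2.resize(I[145:235,220:360,::-1],(784,504),interpolation=cv2.INTER_CUBIC))
# depth check
for u,v in((321,200),(268,227),(320,186)): print(u,v,P[v,u].round(4),I[v,u])
E
```

```text
top {'board': [(array([ 452.8, -279.1]), array([61.2, 56.7]), 0.09, array([362., 245.])), (array([ 575.8, -178.1]), array([119.7,  93.4]), 75.75, array([319., 193.])), (array([889.9, 243.5]), array([248. ,  18.3]), 89.61, array([146.,  71.]))]}
scene {'board': [(array([ 856.6, -245.4]), array([109.2,  19.2]), 85.27, array([157., 348.])), (array([917.8, 207.7]), array([  9.9, 200.8]), 0.85, array([455., 321.])), (array([ 579.2, -176.6]), array([112.7,  91. ]), 74.22, array([183., 218.]))], 'red': [(array([520.5, -51.2]), array([20.5, 54.4]), 77.3, array([240., 183.])), (array([-99.5, 623.8]), array([  9.7, 400.4]), 57.6, array([375.,  70.]))]}
[201. 619.] [60. 41.] 2.5 [ 10. 339.]
[ 365. -153.] [112.  91.] 66.7 [310. 277.]
[421. 628.] [95. 42.] 2.5 [  9. 256.]
[ 451. -286.] [66. 66.] 0.1 [362. 243.]
[569. -91.] [304. 182.] 75.6 [284. 193.]
[693. 113.] [61. 58.] 0.4 [209. 151.]
[651. 642.] [222.  22.] 11.2 [  7. 168.]
[ 704. -361.] [ 94. 112.] 85.4 [386. 146.]
[ 753. -112.] [222.  92.] 71.9 [285. 124.]
[901. 254.] [262.  27.] 89.6 [154.  72.]
[ 877. -297.] [217. 110.] 89.7 [369.  83.]
321 200 [ 0.56   -0.1782  0.0441] [250 255 211]
268 227 [ 0.4944 -0.046   0.08  ] [245  91  62]
320 186 [ 0.5947 -0.1756  0.0472] [232 213 157]
```

View pics/crop.png

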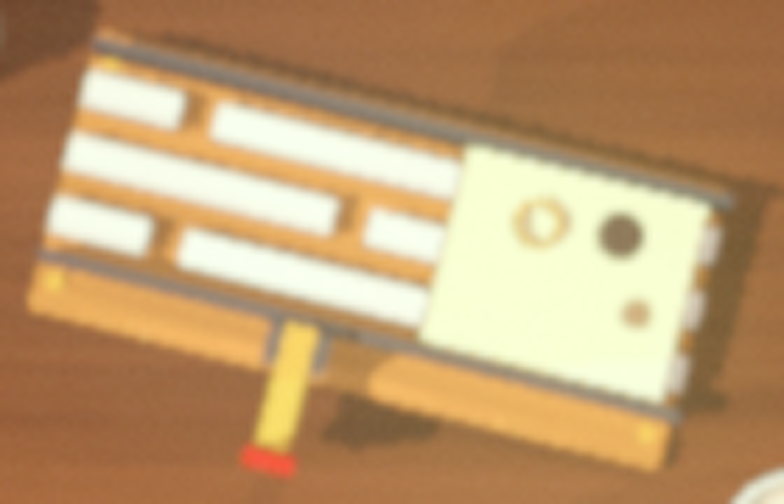

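The crop confirms the cream board with ring and dots. Its corners are at (465,145), (712,205), (662,405), (420,342) in the crop; its rear edge is on the right, and the red tab is at (268,460).

```bash
python3 - <<'E'
from h import *
def c(p,z): return ray('top',np.array(p)/5.6+[220-.4,145-.4],z)[:,:2]*1000
b=c([(465,145),(712,205),(662,405),(420,342)],.044)
g=c([(95,45),(733,203),(40,255),(680,415)],.038)
e=c([(28,305),(660,470)],.012); n=c([(97,33)],.012)
t=c([(243,458),(295,470)],.078)
print(b.round(),g.round(),e.round(),n.round(),t.round(),sep='\n')
for p,q in((b[1],b[0]),(b[2],b[3]),(g[1],g[0]),(g[3],g[2]),(e[1],e[0])): print(np.degrees(np.arctan2(*(p*-1+q)[::-1])).round(2),np.linalg.norm(q-p).round(1))
th=np.radians(105.3);X=np.array([np.cos(th),np.sin(th)]);Y=np.array([-X[1],X[0]])
o=g.mean(0)
print('mid guides',o,'in frame: base',(e-o)@np.c_[X,Y],(b-o)@np.c_[X,Y],(t-o)@np.c_[X,Y])
P=cloud('top',np.load('top0.npz')['D'])
q=P[(P[...,2]>.07)&(P[...,2]<.085)&(abs(P[...,0]-.49)<.05)&(abs(P[...,1]+.04)<.05)]*1000
print('tab cloud',len(q),q.mean(0)); 
E
```

```text
[[ 634. -133.]
 [ 607. -243.]
 [ 518. -219.]
 [ 546. -113.]]
[[ 680.   33.]
 [ 608. -253.]
 [ 585.   58.]
 [ 514. -228.]]
[[ 564.   66.]
 [ 488. -224.]]
[[690.  34.]]
[[496. -34.]
 [491. -56.]]
76.14 112.8
75.39 110.4
75.87 295.5
75.95 294.9
75.41 299.9
mid guides [596.82385765 -97.73562033] in frame: base [[166.59680507 -11.04963585]
 [-93.43960791 138.44085062]] [[ -43.87437029  -26.43521589]
 [-142.41592984   28.5489095 ]
 [ -96.50529785  108.08450721]
 [  -0.81635605   53.03000077]] [[88.08345977 80.67677974]
 [68.0181849  91.42335385]]
tab cloud 30 [493.96530675 -43.79619635  79.16453199]
```

>>> play_rows(
  rows=[
    [[0, 0, 0], [20, -9, 0], 1],
    [[0, 0, 0], [34, -15, 0], 1],
    [[0, 0, 0], [36, -15, 0], 1],
    [[0, 0, 0], [36, -15, 0], 1],
    [[0, 0, 0], [36, -15, 0], 1],
    [[0, 0, 0], [36, -15, 0], 1],
    [[0, 0, 0], [36, -15, 0], 1],
    [[0, 0, 0], [36, -15, 0], 1],
    [[0, 0, 0], [36, -15, 0], 1],
    [[0, 0, 0], [36, -15, 0], 1],
    [[0, 0, 0], [36, -15, 0], 1],
    [[0, 0, 0], [36, -15, 0], 1],
  ],
  grip_force=60,
)

```text
t: 1.1
tcp_pos: [0.5491, -0.2707, 0.2389]
tool_rot: [0.983, 0.182, -0.0, -0.0]
force: [-0.2, 0.2, 0.2]
finger_gap: 0.002
gripper_force: 0.0
```

>>> play_rows(
  rows=[
    [[0, 0, -6.85], [0, 0, 0], 1],
    [[0, 0, -6.85], [0, 0, 0], 1],
    [[0, 0, -6.85], [0, 0, 0], 1],
    [[0, 0, -6.85], [0, 0, 0], 1],
    [[0, 0, -6.85], [0, 0, 0], 1],
    [[0, 0, -6.85], [0, 0, 0], 1],
    [[0, 0, -6.85], [0, 0, 0], 1],
    [[0, 0, -6.85], [0, 0, 0], 1],
    [[0, 0, 0], [0, 0, 0], 1],
    [[0, 0, 0], [0, 0, 0], 1],
  ],
)

```text
t: 1.93
tcp_pos: [0.548, -0.2723, 0.2389]
tool_rot: [0.79, 0.613, -0.0, -0.0]
force: [0.2, 0.9, -0.2]
finger_gap: -0.001
gripper_force: 0.0
```

```bash
cat > st.py <<'E'
from h import *
o=np.array([.5968,-.0977]);th=np.radians(75.8);X=np.array([np.cos(th),np.sin(th)]);Y=np.array([-X[1],X[0]])
s=sense();T=R.from_quat(s['tool_rot']).as_matrix()
d=s['tcp_pos'][:2]-o
print('t',s['t'],'tcp',s['tcp_pos'].round(4),'cradle xy mm',(np.array([d@X,d@Y])*1000).round(1),'yaw',np.degrees(np.arctan2(T[1,0],T[0,0])).round(2),'tz',T[:,2].round(4),'F',s['force'].round(1),'gap',s['finger_gap'])
E
python3 st.py
```

```text
t 1.9333 tcp [ 0.548  -0.2723  0.2389] cradle xy mm [-181.3    4.5] yaw 75.64 tz [-7.e-04  6.e-04 -1.e+00] F [ 0.2  0.9 -0.2] gap -0.0008411555096061859
```

>>> play_rows(
  rows=[
    [[0, 0, 0], [0, 4, 20], 1],
    [[0, 0, 0], [0, 0, 36], 1],
    [[0, 0, 0], [0, 0, 36], 1],
    [[0, 0, 0], [0, 0, 36], 1],
    [[0, 0, 0], [0, 0, 30], 1],
    [[0, 0, 0], [0, 0, 24], 1],
    [[0, 0, 0], [0, 0, 14], 1],
    [[0, 0, 0], [0, 0, 6], 1],
    [[0, 0, 0], [0, 0, 0], 1],
    [[0, 0, 0], [0, 0, 0], 1],
  ],
)

```text
t: 2.77
tcp_pos: [0.5525, -0.2737, 0.0376]
tool_rot: [0.789, 0.614, 0.0, 0.0]
force: [-0.3, 0.4, 0.9]
finger_gap: -0.001
gripper_force: 0.0
```

```bash
python3 st.py; python3 - <<'E'
from h import *
I,D=snapshot('scene'); cv2.imwrite('pics/s1.png',cv2.resize(I[130:270,90:330,::-1],(800,466),interpolation=cv2.INTER_CUBIC))
E
```

```text
t 2.7667 tcp [ 0.5525 -0.2737  0.0376] cradle xy mm [-181.5   -0.2] yaw 75.75 tz [ 5.e-04 -4.e-04 -1.e+00] F [-0.3  0.4  0.9] gap -0.0011935308472357446
```

View pics/s1.png

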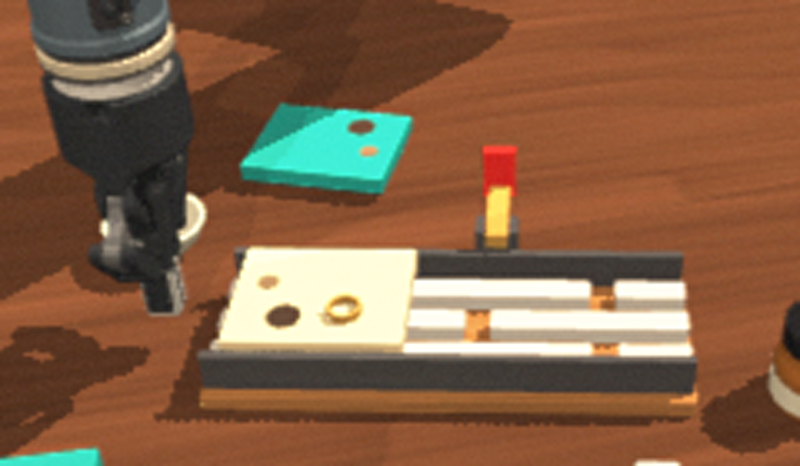

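The fingertips at (165,300) are in line with the board's rear edge and low enough to push it.

>>> play_rows(
  rows=[
    [[0, 0, 0], [8, 0, 0], 1],
    [[0, 0, 0], [6, 0, 0], 1],
    [[0, 0, 0], [4, 0, 0], 1],
    [[0, 0, 0], [3, 0, 0], 1],
    [[0, 0, 0], [2, 0, 0], 1],
    [[0, 0, 0], [2, 0, 0], 1],
    [[0, 0, 0], [2, 0, 0], 1],
    [[0, 0, 0], [2, 0, 0], 1],
    [[0, 0, 0], [2, 0, 0], 1],
    [[0, 0, 0], [2, 0, 0], 1],
    [[0, 0, 0], [2, 0, 0], 1],
    [[0, 0, 0], [2, 0, 0], 1],
  ],
)

```text
t: 3.82
tcp_pos: [0.5612, -0.2377, 0.0373]
tool_rot: [0.789, 0.614, -0.0, 0.0]
force: [0.6, -0.6, -0.3]
finger_gap: 0.003
gripper_force: 0.4
```

>>> play_rows(
  rows=[
    [[0, 0, 0], [2, 0, 0], 1],
    [[0, 0, 0], [3, 0, 0], 1],
    [[0, 0, 0], [3, 0, 0], 1],
    [[0, 0, 0], [4, 0, 0], 1],
    [[0, 0, 0], [4, 0, 0], 1],
    [[0, 0, 0], [4, 0, 0], 1],
    [[0, 0, 0], [4, 0, 0], 1],
    [[0, 0, 0], [4, 0, 0], 1],
    [[0, 0, 0], [4, 0, 0], 1],
    [[0, 0, 0], [4, 0, 0], 1],
    [[0, 0, 0], [3, 0, 0], 1],
    [[0, 0, 0], [2, 0, 0], 1],
  ],
)

```text
t: 4.82
tcp_pos: [0.5713, -0.1974, 0.0373]
tool_rot: [0.789, 0.615, -0.0, -0.0]
force: [-0.2, -1.3, -1.3]
finger_gap: -0.001
gripper_force: 0.4
```

```bash
python3 st.py; python3 - <<'E'
from h import *
I,D=snapshot('scene'); cv2.imwrite('pics/s2.png',cv2.resize(I[130:270,90:330,::-1],(800,466),interpolation=cv2.INTER_CUBIC))
E
```

```text
t 4.8167 tcp [ 0.5713 -0.1974  0.0373] cradle xy mm [-102.9    0.3] yaw 75.83 tz [-1.e-04  1.e-04 -1.e+00] F [-0.2 -1.3 -1.3] gap -0.0014648042671600524
```

View pics/s2.png

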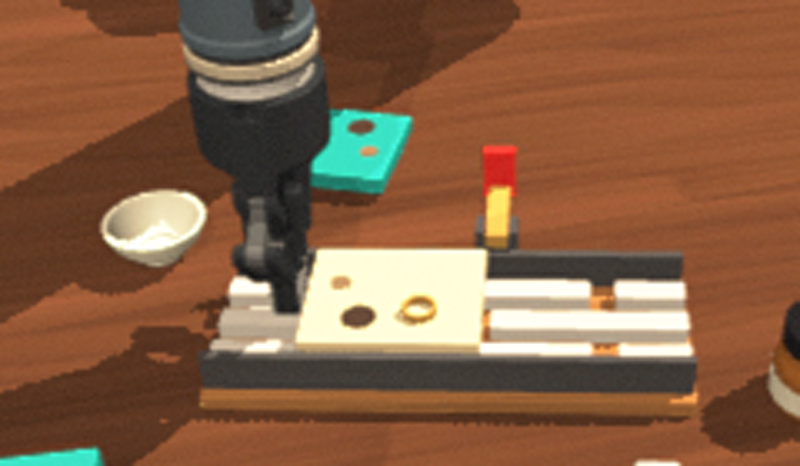

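The board is sliding and the ring, at (418,308), rides along with it. I continue.

>>> play_rows(
  rows=[
    [[0, 0, 0], [2, 0, 0], 1],
    [[0, 0, 0], [3, 0, 0], 1],
    [[0, 0, 0], [4, 0, 0], 1],
    [[0, 0, 0], [4, 0, 0], 1],
    [[0, 0, 0], [4, 0, 0], 1],
    [[0, 0, 0], [4, 0, 0], 1],
    [[0, 0, 0], [4, 0, 0], 1],
    [[0, 0, 0], [4, 0, 0], 1],
    [[0, 0, 0], [4, 0, 0], 1],
    [[0, 0, 0], [4, 0, 0], 1],
    [[0, 0, 0], [4, 0, 0], 1],
    [[0, 0, 0], [4, 0, 0], 1],
  ],
)

```text
t: 5.87
tcp_pos: [0.5824, -0.1538, 0.0373]
tool_rot: [0.789, 0.614, 0.0, 0.0]
force: [-0.4, -1.0, 0.3]
finger_gap: 0.0
gripper_force: 0.6
```

>>> play_rows(
  rows=[
    [[0, 0, 0], [4, 0, 0], 1],
    [[0, 0, 0], [4, 0, 0], 1],
    [[0, 0, 0], [4, 0, 0], 1],
    [[0, 0, 0], [4, 0, 0], 1],
    [[0, 0, 0], [4, 0, 0], 1],
    [[0, 0, 0], [3, 0, 0], 1],
    [[0, 0, 0], [3, 0, 0], 1],
    [[0, 0, 0], [2, 0, 0], 1],
    [[0, 0, 0], [2, 0, 0], 1],
    [[0, 0, 0], [1, 0, 0], 1],
    [[0, 0, 0], [1, 0, 0], 1],
  ],
)

```text
t: 6.78
tcp_pos: [0.5902, -0.1232, 0.0373]
tool_rot: [0.789, 0.614, 0.0, 0.0]
force: [-0.1, -1.1, 0.6]
finger_gap: -0.001
gripper_force: 0.7
```

```bash
python3 st.py; cat >bz.py <<'E'
from h import *
from st import o,X,Y
def bz():
  for n in('top','scene'):
    I,D=snapshot(n); P=cloud(n,D); h=cv2.cvtColor(I,cv2.COLOR_RGB2HSV).astype(int)
    d=P[...,:2]-o; a,b=d@X*1000,d@Y*1000
    m=(h[...,0]>18)&(h[...,0]<45)&(h[...,1]>25)&(h[...,1]<120)&(h[...,2]>170)&(abs(b)<46)&(abs(a)<150)&(P[...,2]>.033)&(P[...,2]<.05)
    A,B,Z=a[m],b[m],P[...,2][m]*1000
    if len(A)<100: print(n,len(A)); continue
    c=np.linalg.lstsq(np.c_[np.ones(len(A)),A,B],Z,rcond=None)[0]
    print(n,len(A),'x',np.percentile(A,[1,99]).round(1),'y',np.percentile(B,[1,99]).round(1),'z',np.median(Z).round(1),'slope',c[1:].round(4))
bz()
E
python3 bz.py
```

```text
t 6.7833 tcp [ 0.5902 -0.1232  0.0373] cradle xy mm [-26.3   0.2] yaw 75.82 tz [ 1.e-04 -1.e-04 -1.e+00] F [-0.1 -1.1  0.6] gap -0.0005595825073246765
t 6.7833 tcp [ 0.5902 -0.1232  0.0373] cradle xy mm [-26.3   0.2] yaw 75.82 tz [ 1.e-04 -1.e-04 -1.e+00] F [-0.1 -1.1  0.6] gap -0.0005595825073246765
top 856 x [-5.4 95.6] y [-43.6  45.4] z 45.4 slope [-0.0005  0.0039]
scene 1400 x [-14.2  93.4] y [-45.1  44. ] z 43.5 slope [0.0021 0.0012]
```

>>> play_rows(
  rows=[
    [[0, 0, 0], [2, 0, 0], 1],
    [[0, 0, 0], [2, 0, 0], 1],
    [[0, 0, 0], [2, 0, 0], 1],
    [[0, 0, 0], [1, 0, 0], 1],
    [[0, 0, 0], [1, 0, 0], 1],
    [[0, 0, 0], [1, 0, 0], 1],
    [[0, 0, 0], [1, 0, 0], 1],
    [[0, 0, 0], [1, 0, 0], 1],
    [[0, 0, 0], [1, 0, 0], 1],
    [[0, 0, 0], [0, 0, 0], 1],
  ],
)

```text
t: 7.72
tcp_pos: [0.593, -0.1111, 0.0372]
tool_rot: [0.789, 0.614, 0.0, -0.0]
force: [-0.7, -0.4, -0.1]
finger_gap: -0.003
gripper_force: 0.0
```

```bash
python3 bz.py
```

```text
t 7.7167 tcp [ 0.593  -0.1111  0.0372] cradle xy mm [-13.9   0.4] yaw 75.81 tz [-2.e-04  5.e-04 -1.e+00] F [-0.7 -0.4 -0.1] gap -0.00300500159210878
top 580 x [  4.8 107.8] y [-43.3  45.1] z 39.4 slope [ 0.0004 -0.0092]
scene 1389 x [ -1.5 105.8] y [-45.1  44.2] z 37.5 slope [-0.0001 -0.0005]
```

The board has dropped: its top is about 6 mm lower and level in both views. Next I retreat, go up, and move outside the tab.

>>> play_rows(
  rows=[
    [[0, 0, 0], [-5, 0, 0], 1],
    [[0, 0, 0], [-10, 0, 0], 1],
    [[0, 0, 0], [-5, 0, -15], 1],
    [[0, 0, 0], [0, 0, -35], 1],
    [[0, 0, 0], [0, 0, -35], 1],
    [[0, 0, 0], [0, 0, -35], 1],
    [[0, 0, 0], [15, -20, 0], 1],
    [[0, 0, 0], [15, -35, 0], 1],
    [[0, 0, 0], [15, -35, 0], 1],
    [[0, 0, 0], [15, -35, 0], 1],
    [[0, 0, 0], [0, -30, 0], 1],
    [[0, 0, 0], [0, 0, 0], 1],
  ],
)

```text
t: 8.82
tcp_pos: [0.4438, -0.0317, 0.1567]
tool_rot: [0.789, 0.615, -0.003, -0.005]
force: [0.1, -0.8, 0.4]
finger_gap: 0.003
gripper_force: 0.0
```

```bash
python3 bz.py; python3 - <<'E'
from h import *
from st import o,X,Y
for n in('top','scene'):
    I,D=snapshot(n); P=cloud(n,D); d=P[...,:2]-o; a,b=d@X*1000,d@Y*1000
    h=cv2.cvtColor(I,cv2.COLOR_RGB2HSV).astype(int)
    m=((h[...,0]<8)|(h[...,0]>172))&(h[...,1]>150)&(h[...,2]>120)&(P[...,2]>.045)&(P[...,2]<.09)&(b>60)&(b<160)&(abs(a-26)<40)
    print(n,m.sum(),np.percentile(a[m],[2,50,98]).round(1),np.percentile(b[m],[2,50,98]).round(1),np.percentile(P[m][:,2]*1000,[2,98]).round(1))
cv2.imwrite('pics/s3.png',cv2.resize(I[130:270,90:330,::-1],(800,466),interpolation=cv2.INTER_CUBIC))
E
```

```text
t 8.8167 tcp [ 0.4438 -0.0317  0.1567] cradle xy mm [ 26.4 164.5] yaw 75.9 tz [-0.0115  0.0037 -0.9999] F [ 0.1 -0.8  0.4] gap 0.002539292465922806
top 1524 x [  0.2 107.7] y [-43.5  45.1] z 39.4 slope [-0.0007 -0.0065]
scene 1386 x [ -1.5 105.8] y [-45.4  44.4] z 37.5 slope [ 0.0011 -0.0011]
t 8.9167 tcp [ 0.4518 -0.035   0.1576] cradle xy mm [ 25.2 156. ] yaw 75.81 tz [ 3.e-04 -2.e-04 -1.e+00] F [ 0.4 -1.3  0.1] gap -0.0029208215170713433Traceback (most recent call last):
  File "<stdin>", line 7, in <module>
    return _quantile_unchecked(
        a, q, axis, out, overwrite_input, method, keepdims, weights)
    return _ureduce(a,
                    func=_quantile_ureduce_func,
    ...<5 lines>...
                    overwrite_input=overwrite_input,
                    method=method)
    r = func(a, **kwargs)
    result = _quantile(arr,
                       quantiles=q,
    ...<2 lines>...
                       out=out,
                       weights=wgt)
    slices_having_nans = np.isnan(arr[-1, ...])
                                  ~~~^^^^^^^^^
IndexError: index -1 is out of bounds for axis 0 with size 0
```

>>> play_rows(
  rows=[
    [[0, 0, 0], [1, 0, 20], 1],
    [[0, 0, 0], [0, 0, 30], 1],
    [[0, 0, 0], [0, 0, 25], 1],
    [[0, 0, 0], [0, 0, 12], 1],
    [[0, 0, 0], [0, 0, 6], 1],
    [[0, 0, 0], [0, 0, 0], 1],
    [[0, 0, 0], [0, 0, 0], 1],
  ],
)

```text
t: 9.55
tcp_pos: [0.4541, -0.0346, 0.0643]
tool_rot: [0.789, 0.614, 0.0, 0.001]
force: [-0.4, 0.0, -0.2]
finger_gap: 0.003
gripper_force: 0.0
```

```bash
cat > tb.py <<'E'
from h import *
from st import o,X,Y
import sys
n='scene'; I,D=snapshot(n); P=cloud(n,D); d=P[...,:2]-o; a,b=d@X*1000,d@Y*1000
h=cv2.cvtColor(I,cv2.COLOR_RGB2HSV).astype(int)
m=((h[...,0]<8)|(h[...,0]>172))&(h[...,1]>150)&(h[...,2]>100)&(P[...,2]>.045)&(P[...,2]<.09)&(b>40)&(b<160)&(abs(a-26)<40)
print(n,m.sum())
if m.sum()>3: print(np.percentile(a[m],[2,50,98]).round(1),np.percentile(b[m],[2,50,98]).round(1),np.percentile(P[m][:,2]*1000,[2,98]).round(1))
if len(sys.argv)>1: cv2.imwrite(sys.argv[1],cv2.resize(I[130:270,90:330,::-1],(800,466),interpolation=cv2.INTER_CUBIC))
E
python3 tb.py pics/s3.png
```

```text
t 9.55 tcp [ 0.4541 -0.0346  0.0643] cradle xy mm [ 26.1 153.9] yaw 75.78 tz [ 1.2e-03 -4.0e-04 -1.0e+00] F [-0.4  0.  -0.2] gap 0.002775908742347921
scene 119
[15.  24.5 35.7] [105.8 108.4 114.3] [48.3 78.1]
```

View pics/s3.png

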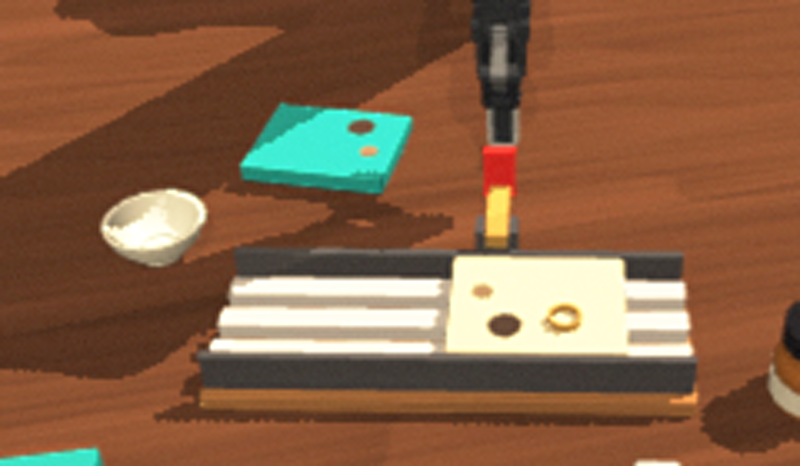

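The board lies level at (535,305) with the ring on it. The fingertips at (503,125) are in line behind the red tab at (499,170). I push slowly.

>>> play_rows(
  rows=[
    [[0, 0, 0], [-1, 6, 0], 1],
    [[0, 0, 0], [0, 6, 0], 1],
    [[0, 0, 0], [0, 4, 0], 1],
    [[0, 0, 0], [0, 3, 0], 1],
    [[0, 0, 0], [0, 3, 0], 1],
    [[0, 0, 0], [0, 3, 0], 1],
    [[0, 0, 0], [0, 3, 0], 1],
    [[0, 0, 0], [0, 3, 0], 1],
    [[0, 0, 0], [0, 3, 0], 1],
    [[0, 0, 0], [0, 3, 0], 1],
    [[0, 0, 0], [0, 3, 0], 1],
    [[0, 0, 0], [0, 3, 0], 1],
  ],
)

```text
t: 10.6
tcp_pos: [0.4942, -0.0453, 0.0642]
tool_rot: [0.789, 0.614, -0.0, -0.0]
force: [-2.0, 0.0, 0.7]
finger_gap: 0.0
gripper_force: 0.9
```

```bash
python3 tb.py
```

```text
t 10.6 tcp [ 0.4942 -0.0453  0.0642] cradle xy mm [ 25.7 112.3] yaw 75.82 tz [-7.e-04  3.e-04 -1.e+00] F [-2.   0.   0.7] gap 5.600044379316862e-05
scene 120
[13.9 25.  34.2] [88.8 91.6 98.6] [49.5 78.1]
```

>>> play_rows(
  rows=[
    [[0, 0, 0], [0, 2, 0], 1],
    [[0, 0, 0], [0, 2, 0], 1],
    [[0, 0, 0], [0, 2, 0], 1],
    [[0, 0, 0], [0, 2, 0], 1],
    [[0, 0, 0], [0, 2, 0], 1],
    [[0, 0, 0], [0, 1, 0], 1],
    [[0, 0, 0], [0, 1, 0], 1],
    [[0, 0, 0], [0, 1, 0], 1],
    [[0, 0, 0], [0, 0, 0], 1],
  ],
)

```text
t: 11.4
tcp_pos: [0.5071, -0.0486, 0.0643]
tool_rot: [0.789, 0.614, 0.0, 0.0]
force: [-0.4, 0.1, -0.3]
finger_gap: 0.002
gripper_force: 0.5
```

>>> play_rows(
  rows=[
    [[0, 0, 0], [0, 1, 0], 1],
    [[0, 0, 0], [0, 1, 0], 1],
    [[0, 0, 0], [0, 0, 0], 1],
  ],
)

```text
t: 11.65
tcp_pos: [0.509, -0.0491, 0.0643]
tool_rot: [0.789, 0.614, 0.0, 0.0]
force: [-1.4, 0.2, 0.0]
finger_gap: 0.0
gripper_force: 0.5
```

```bash
python3 tb.py
```

```text
t 11.65 tcp [ 0.509  -0.0491  0.0643] cradle xy mm [25.6 97. ] yaw 75.81 tz [ 3.e-04 -1.e-04 -1.e+00] F [-1.4  0.2  0. ] gap 0.0004990647200363187
scene 125
[14.3 23.6 34.5] [73.6 76.  82.8] [49.  78.2]
```

>>> play_rows(
  rows=[
    [[0, 0, 0], [0, 1, 0], 1],
    [[0, 0, 0], [0, 1, 0], 1],
    [[0, 0, 0], [0, 0, 0], 1],
  ],
)

```text
t: 11.95
tcp_pos: [0.5095, -0.0492, 0.0643]
tool_rot: [0.789, 0.614, -0.001, -0.001]
force: [-4.3, -0.1, 2.2]
finger_gap: -0.001
gripper_force: 2.3
```

>>> play_rows(
  rows=[
    [[0, 0, 0], [0, 1, 0], 1],
    [[0, 0, 0], [0, 0, 0], 1],
  ],
)

```text
t: 12.12
tcp_pos: [0.5095, -0.0492, 0.0643]
tool_rot: [0.789, 0.615, -0.001, -0.002]
force: [-5.1, 0.5, 3.7]
finger_gap: 0.002
gripper_force: 3.2
```

>>> play_rows(
  rows=[
    [[0, 0, 0], [0, 0.5, 0], 1],
    [[0, 0, 0], [0, 0, 0], 1],
  ],
)

```text
t: 12.28
tcp_pos: [0.5095, -0.0492, 0.0643]
tool_rot: [0.789, 0.615, -0.002, -0.002]
force: [-5.9, 0.0, 5.0]
finger_gap: 0.003
gripper_force: 3.5
```

>>> play_rows(
  rows=[
    [[0, 0, 0], [0, 1, 0], 1],
    [[0, 0, 0], [0, 1, 0], 1],
    [[0, 0, 0], [0, 1, 0], 1],
    [[0, 0, 0], [0, 0, 0], 1],
    [[0, 0, 0], [0, 0, 0], 1],
  ],
)

```text
t: 12.7
tcp_pos: [0.5097, -0.0491, 0.0641]
tool_rot: [0.789, 0.615, -0.004, -0.005]
force: [-11.6, 1.0, 7.4]
finger_gap: -0.002
gripper_force: 5.6
```

```bash
python3 tb.py pics/s4.png
```

```text
t 12.7 tcp [ 0.5097 -0.0491  0.0641] cradle xy mm [25.8 96.4] yaw 75.85 tz [-0.0114  0.003  -0.9999] F [-11.6   1.    7.4] gap -0.0018621083979770549
scene 125
[14.3 23.7 34.5] [72.9 75.7 81.5] [48.1 78.6]
```

View pics/s4.png

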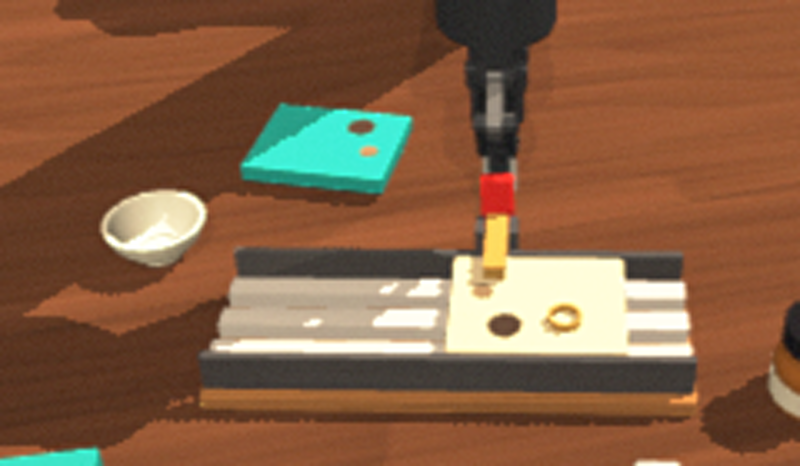

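The brass bar at (495,250) now overlies the board's edge, and the stop is hard. I back off, rise, and check the tip position.

>>> play_rows(
  rows=[
    [[0, 0, 0], [0, -4, 0], 1],
    [[0, 0, 0], [0, -6, 0], 1],
    [[0, 0, 0], [0, -12, 0], 1],
    [[0, 0, 0], [0, -20, 0], 1],
    [[0, 0, 0], [0, -10, -20], 1],
    [[0, 0, 0], [0, 0, -35], 1],
    [[0, 0, 0], [0, 0, -35], 1],
    [[0, 0, 0], [0, 0, -35], 1],
    [[0, 0, 0], [0, 0, -20], 1],
    [[0, 0, 0], [0, 0, 0], 1],
    [[0, 0, 0], [0, 0, 0], 1],
  ],
)

```text
t: 13.67
tcp_pos: [0.4666, -0.0384, 0.2109]
tool_rot: [0.789, 0.614, 0.002, 0.003]
force: [0.1, -0.1, 0.0]
finger_gap: 0.002
gripper_force: 0.0
```

```bash
python3 bz.py; python3 tb.py pics/s5.png; python3 - <<'E'
from h import *
from st import o,X,Y
p=ray('scene',[238.5,213.4],.040)[0,:2]-o; print('tip by pixel',p@X*1000,p@Y*1000)
for n in('scene','top'):
    I,D=snapshot(n);P=cloud(n,D);d=P[...,:2]-o;a,b=d@X*1000,d@Y*1000
    m=(abs(a-25)<6)&(P[...,2]>.0455)&(P[...,2]<.056)&(b>-20)&(b<48)
    print(n,m.sum(),np.percentile(b[m],[1,5,50]) if m.sum() else '')
E
```

```text
t 13.6667 tcp [ 0.4666 -0.0384  0.2109] cradle xy mm [ 25.5 140.7] yaw 75.81 tz [ 0.0066 -0.002  -1.    ] F [ 0.1 -0.1  0. ] gap 0.0017088675878695321
top 1470 x [1.000e-01 1.078e+02] y [-43.6  45. ] z 39.4 slope [ 0.0014 -0.0057]
scene 1309 x [ -1.4 105.9] y [-45.2  44.5] z 37.5 slope [0.0016 0.0006]
t 13.7667 tcp [ 0.4646 -0.0379  0.2087] cradle xy mm [ 25.6 142.8] yaw 75.81 tz [ 1.e-04  1.e-04 -1.e+00] F [-1.1 -0.4 -1.1] gap -0.0013480018449510485
scene 125
[14.4 23.7 34.5] [73.8 76.  81.8] [48.9 78.2]
t 13.8167 tcp [ 0.4642 -0.0377  0.2082] cradle xy mm [ 25.6 143.3] yaw 75.81 tz [-1.5e-03  6.0e-04 -1.0e+00] F [0.3 0.8 0.3] gap 0.0013786594574160696
tip by pixel 26.266023184215452 18.781123635870475
scene 52 [18.53195724 19.24782849 30.74894892]
top 49 [21.09728378 22.27414298 34.12587109]
```

View pics/s5.png

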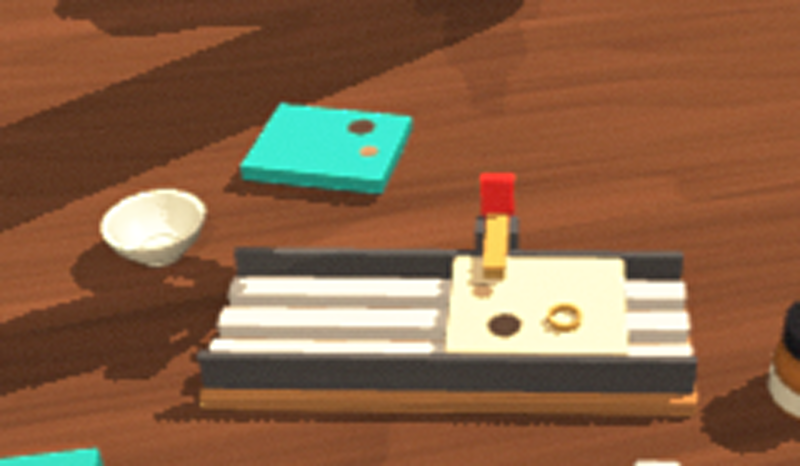

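The keeper tip is at y ≈ 20 mm, which is 25 mm over the board and so fully in. The board is level at (535,305), the ring is still on it at (565,317), and the hand is clear.

```bash
python3 -c "
from station import *
print(sign_off())"
```

```text
the job is handed in; nothing more can be done
None
```

The job is done and handed in at about 14 s: the board dropped into the notches and lies level with the ring still on it, the keeper is fully in (tip about 25 mm over the board), and the hand is clear.

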